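# Angle the profile rail past the post into the inspection bay

### The arm

A 7-joint arm with a two-finger parallel gripper is mounted at the origin on the work surface. World frame = base frame: x ahead of the robot, y to its left, z up, the work surface at z = 0. Lengths are in m, angles in rad, forces in N, time in s.
With the tool pointing down it reaches from about 0.425 to 0.95 m from the base axis. Payload 4.7 kg.
Tool frame: the origin (TCP) lies between the finger pads; the fingertips stand 25 mm ahead of it and the grasp point (between the pads) lies 6 mm ahead of it; x points along the fingers, z is the direction in which the jaws open and shut, and the axes are right-handed (so a half turn about x gives the same grasp; the last joint's range is limited). The gripper opens to 85 mm and grips with 20 to 120 N. Pads are 22 mm wide; open, the fingers measure 114 mm over their backs; the gripper's body (76 mm by 85 mm) begins 54 mm behind the grasp point. The pads swing forward as they close: fully open they stand 13 mm farther back than shut.
Start: joints at [1.12, 0.469, -0.049, 1.532, 0.024, 1.141, -0.082], TCP at [0.276, -0.616, 0.256] pointing down, gripper open.
Joint ranges: [-2.59, 2.59], [-0.33, 1.99], [-1.39, 1.29], [0.1, 2.45], [-1.04, 4.18], [0.21, 1.99], [-2.66, 2.66]. Speed limits (rad/s): [2.57, 2.57, 3.14, 3.14, 3.14, 3.14, 3.14].

### API

Orientations are given as a 3x3 rotation matrix whose columns are the frame's x, y, z axes.
In Python, from rig import * gives the robot as it stands. Calls block until the motion is done:
- movep(position, orientation): joint-space move of the TCP to a pose.
- move_l(position, attitude=None, feed=0.15, until_force=None): straight line of the TCP; attitude=None keeps the orientation; feed is the mean speed in m/s. With until_force (N) it stops when the force on the tool has changed by that much, and returns True; else False.
- move_joints(angles): joint-space move.
- command_gripper(opening, newtons=None): finger opening in m; newtons is the grip in N (None keeps the last); returns when the fingers have stopped.
- sleep(seconds).
- inverse_kinematics(position, orientation): joint angles nearest the present ones, or None.
- sense(): the state.
- camera(name): name is "scene" or "top" or "wrist"; returns (picture, depth): 480x640x3 uint8, red, green, blue; 480x640 float32, m along the optical axis (not along the pixel's ray), 0 where there is no reading.
- camera_params(name): a dict with "K" (3x3 intrinsics, pixels), "position" and "rotation" of the camera in the world; the wrist camera has in their place "tool_from_camera" (4x4, takes a point from camera to tool coordinates, whose origin is the TCP and whose axes are the tool frame's). Camera axes: x right, y down, z forward; pixel columns grow to the right and rows downward; lengths in m; the calibration is good to about 2 mm. The wrist camera is an equidistant fisheye: a pixel r from the principal point sees the ray r / f radians off the axis. A picture is of the moment at which its call begins: read the wrist's pose just before it. camera_params takes no time and is no camera call.
A pose or a line that the arm cannot do raises Unreachable and nothing moves.
- finish_job(): hands the job in, once; it reports no verdict.
The state is a dict: "time_s": time; "joint_pos": joint angles; "qd": joint speeds; "joint_efforts": joint torques, N m; "position": TCP position; "tcp_rot": TCP orientation; "wrist_force": force on the tool from outside, world axes, zero at the start; "ft_torque": the same for the moment, N m; "finger_gap": finger opening in m.
Only numpy, scipy, OpenCV 4.12 (cv2) and the standard library are available. Lean on these libraries where they do the work, as an engineer would, in place of code of your own. Each camera call takes 0.05 s, during which the arm holds its last target. There are 200 camera calls.

### The job

Push the loose aluminium profile rail into the steel bay on the bench so that it lies fully home: flat along the back fence, between the two end stops and behind the black post. The post leaves no room to push it straight in, so angle one end in behind the post first and then swing the other end in. Only push, gently, with the fingertips or the outside of the fingers: do not take the rail between the fingers, lift it or tip it up, leave the mouse, level, bottle and carton alone, and finish clear of everything.

Things in the scene. Friction and masses are not known exactly. Their poses are not given: they have to be found in the camera images.
- rail: Loose straight aluminium profile bar, dark slots, a blue cap on each end: 240 mm long, 30 mm wide, 25 mm high, flat faces, 0.25 to 0.5 kg, slides on the bench under a few newtons. Origin at the centre of its underside; y axis along its length, x across (away from the robot), z up. Starts flat between robot and bay, roughly parallel to the fence.
- rail_left (a point): Centre of the rail's end face at its +y end, 120 mm from the middle and 12.5 mm above the rail's underside; axes as the rail's.
- rail_right (a point): Centre of the rail's end face at its -y end, 120 mm from the middle and 12.5 mm above the rail's underside; axes as the rail's.
- bay: Fixed bay of dark steel bars 22 mm high, open towards the robot, no floor or step (the yellow tape is flat). Origin on the bench, middle of the back fence's front face; x points into the fence (away from the robot), y along it. The end stops' inner faces are at y = +140 and -140 mm (12 mm thick); they reach out to x = -50 mm. The fence ends at y = +-152 mm.
- post: Fixed black round post with a red band, 18 mm diameter, 45 mm high; origin at the centre of its foot. In the bay's frame it stands at x = -70 mm and either y = +85 or -85 mm (varies). Free gap from post to fence 61 mm, from post to the far end stop's face 216 mm. A flat brass plug marks the other, empty place and obstructs nothing.
- mouse: Bystander: black computer mouse 100 x 58 x 32 mm, loose, to one side of the work; origin at the centre of its underside.
- level: Bystander: blue block-shaped spirit level 85 x 30 x 45 mm, loose, to one side of the work; origin at the centre of its underside.
- bottle: Bystander: small white closed bottle with a blue cap, 44 mm diameter, 90 mm high, loose, beyond the fence; origin at the centre of its underside.
- carton: Bystander: long black carton with a green end, 35 x 160 x 30 mm (x, y, z), loose, beyond the fence; origin at the centre of its underside.
Mind the look-alikes: they are no part of the job. What is shaped like the rail but turquoise or yellow is not meant.

How it is judged:
At the end, for the whole second after the job is handed in: The rail lies flat and still on the bench inside the bay, between the end stops, with its back face within 6 mm of the fence at both ends (x of each of rail_left, rail_right in the frame of bay above -0.021 m and y of rail in the frame of bay between -0.025 and 0.025 m and x of rail in the frame of bay below -0.01 m and angle between the y axis of rail and the y axis of bay, either way round below 0.05 rad and angle between rail's own z axis and vertical below 0.04 rad and height (world z) of rail below 0.004 m and linear speed of rail below 0.01 m/s); the robot touches nothing.
It fails at once if the rail is lifted or tipped up (height (world z) of rail above 0.01 m or angle between rail's own z axis and vertical above 0.15 rad).
It fails at once if the rail is taken between the fingers (the grasp point comes inside it) (x of the grasp point in the frame of rail between -0.012 and 0.012 m and y of the grasp point in the frame of rail between -0.122 and 0.122 m and z of the grasp point in the frame of rail below 0.04 m).
It fails at once if the rail is shoved hard (over 60 N) (contact force between the fingers and rail above 60 N).
It fails at once if a bystander is moved by more than 15 mm (distance of any of mouse, level, bottle, carton from where it was at the start of the episode above 0.015 m).
It also fails if it takes over 72 s, if anything falls off the work surface, if the arm or the gripper's body presses on something with over 40 N, if the wrist force passes 120 N, or if a joint passes its speed limit or range.

## Working session

There is one attempt and no reset: what is moved stays moved. The work goes in short steps, each a Python script; the robot and the scene stay as the last script left them, time stands still between calls to the robot, and variables do not carry over. Pictures are saved under pics/ and viewed, about 8 in all and at most 12, crops included, and the job is handed in when it is done.

```bash
ls; mkdir -p pics
python3 - <<'E'
from rig import *
import cv2, numpy as np
for n in ["top","scene"]:
    p,d=camera(n); cv2.imwrite(f"pics/{n}0.png",p[:,:,::-1]); np.save(f"{n}0.npy",d)
    c=camera_params(n); print(n,c)
s=sense(); print(s["time_s"],s["tcp_rot"],s["position"])
E
```

```text
pics
top {'K': array([[453.1153954 ,   0.        , 325.17777014],
       [  0.        , 453.1153954 , 248.52570037],
       [  0.        ,   0.        ,   1.        ]]), 'position': array([0.350173  , 0.01747671, 1.08611033]), 'rotation': array([[ 0.01438418, -0.9851861 ,  0.1708843 ],
       [-0.99981855, -0.01630602, -0.00984816],
       [ 0.01248871, -0.17071163, -0.98524188]])}
scene {'K': array([[563.84967699,   0.        , 312.43207474],
       [  0.        , 563.84967699, 240.25275329],
       [  0.        ,   0.        ,   1.        ]]), 'position': array([1.28790778, 0.39611423, 0.80059353]), 'rotation': array([[-0.44931077,  0.60084416, -0.66114002],
       [ 0.89328628,  0.2916957 , -0.34198428],
       [-0.01262756, -0.74424453, -0.66778786]])}
0.1 [[-8.06658102e-04  9.12332214e-01  4.09449973e-01]
 [ 1.61643399e-03  4.09450761e-01 -9.12330785e-01]
 [-9.99998368e-01 -7.40901678e-05 -1.80501157e-03]] [ 0.27616297 -0.61539023  0.25532728]
```

View pics/top0.png

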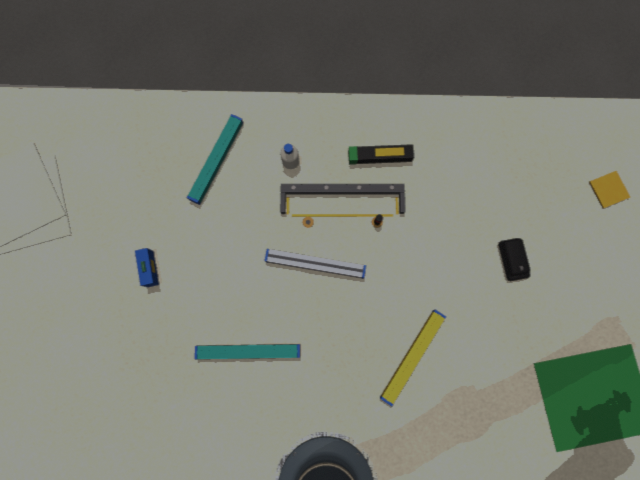

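View pics/scene0.png

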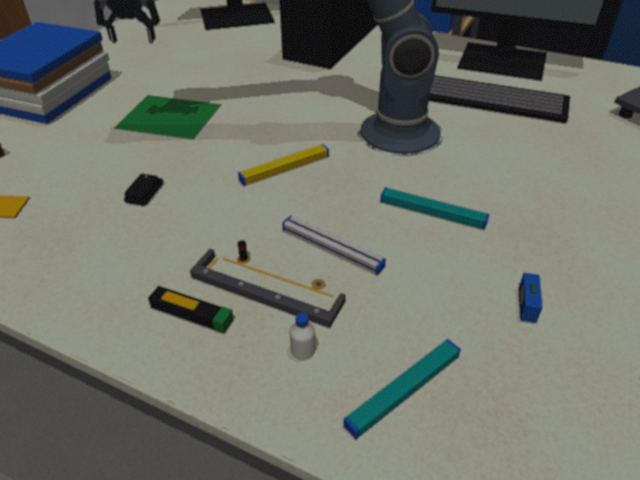

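The top view shows the rail candidates: silver (315,264), turquoise (215,160) and (248,352), yellow (413,358), and the black carton (380,154). The silver one at (315,264) fits: bare aluminium, dark slots, blue caps, lying between the robot and the bay. The post is at (378,221), on the -y side, and the brass plug is at (307,222). I'll confirm with a crop and measure.

```bash
cat > h.py <<'E'
import numpy as np, cv2
def ray(c,uv,z):
    """pinhole pixels -> world points on plane z"""
    uv=np.atleast_2d(uv).astype(float); K=c["K"]
    r=np.c_[(uv-K[:2,2])/K[0,0],np.ones(len(uv))]@c["rotation"].T
    return c["position"]+r*((z-c["position"][2])/r[:,2])[:,None]
def fisheye_px(c,p,R,pts):
    """world points -> wrist pixels"""
    T=c["tool_from_camera"]; q=(np.atleast_2d(pts)-p)@R; q=(q-T[:3,3])@T[:3,:3]
    th=np.arctan2(np.hypot(q[:,0],q[:,1]),q[:,2]); ph=np.arctan2(q[:,1],q[:,0])
    f=c["K"][0,0]; return c["K"][:2,2]+f*np.c_[th*np.cos(ph),th*np.sin(ph)]
def fisheye_ray(c,p,R,uv,z):
    T=c["tool_from_camera"]; d=(np.atleast_2d(uv).astype(float)-c["K"][:2,2])/c["K"][0,0]
    th=np.hypot(d[:,0],d[:,1]); s=np.sinc(th/np.pi)
    r=np.c_[d*s[:,None],np.cos(th)]@T[:3,:3].T@R.T; o=p+R@T[:3,3]
    return o+r*((z-o[2])/r[:,2])[:,None]
E
python3 - <<'E'
from rig import *
from h import *
im=cv2.imread("pics/top0.png"); c=camera_params("top"); x0,y0=240,140
hsv=cv2.cvtColor(im,cv2.COLOR_BGR2HSV); H,S,V=cv2.split(hsv)
def blobs(m,n,z,amin=4):
    k,l,st,ce=cv2.connectedComponentsWithStats(m.astype(np.uint8))
    for i in range(1,k):
        if st[i,4]>=amin:
            pts=np.argwhere(l==i)[:,::-1]; print(n,ce[i].round(1),st[i,4],ray(c,ce[i],z)[0].round(4))
w=np.zeros(H.shape,bool); w[130:290,230:430]=1
blobs(w&(H>100)&(H<130)&(S>110),"blue",.0125)
dark=w&(V<130)&(S<90)
blobs(dark,"dark",.022,15)
k,l,st,ce=cv2.connectedComponentsWithStats(dark.astype(np.uint8))
for i in range(1,k):
    if st[i,4]>800: print(st[i], ray(c,[[st[i,0],st[i,1]],[st[i,0]+st[i,2],st[i,1]]],.022))
print("left outer bottom/right bottom", ray(c,[[283,213],[402,213]],.022))
print("post foot",ray(c,[377,226],0))
crop=cv2.resize(im[y0:y0+150,x0:x0+200],None,fx=4,fy=4,interpolation=cv2.INTER_CUBIC); cv2.imwrite("pics/crop1.png",crop)
E
```

```text
blue [287.9 148.2] 65 [0.7892 0.1035 0.0125]
blue [266.2 254.7] 21 [0.519  0.1478 0.0125]
blue [363.4 271.6] 20 [ 0.482  -0.0853  0.0125]
dark [235.1 139.6] 75 [0.8053 0.2342 0.022 ]
dark [290.8 162.6] 431 [0.7481 0.0946 0.022 ]
dark [382.1 157.1] 1037 [ 0.7666 -0.1307  0.022 ]
dark [342.6 191.8] 2083 [ 0.6756 -0.0335  0.022 ]
dark [379.4 217.7] 43 [ 0.6125 -0.1231  0.022 ]
dark [307.6 221.6] 15 [0.5998 0.0501 0.022 ]
dark [378.  228.3] 31 [ 0.5862 -0.1194  0.022 ]
dark [314.8 262.6] 318 [0.5005 0.0311 0.022 ]
dark [315.1 271.2] 491 [0.4799 0.03   0.022 ]
[ 347  144   68   25 1037] [[ 0.79916249 -0.04358115  0.022     ]
 [ 0.8024894  -0.21294848  0.022     ]]
[ 280  183  126   34 2083] [[ 0.69527235  0.11948056  0.022     ]
 [ 0.70096432 -0.18886333  0.022     ]]
left outer bottom/right bottom [[ 0.62006334  0.10988436  0.022     ]
 [ 0.62512145 -0.1779345   0.022     ]]
post foot [[ 0.59683883 -0.11992364  0.        ]]
```

View pics/crop1.png

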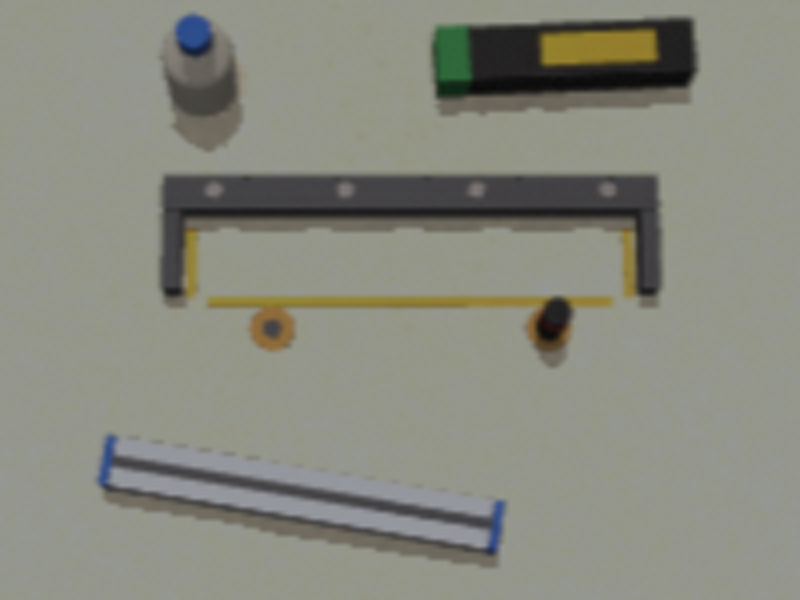

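Confirmed: the silver bar has a dark slot and blue caps at crop (107,461) and (497,527). The post is at crop (552,325), on the -y side. So the right end goes in first: 
1. Rotate and advance the rail with the open fingers as a two-point pusher.
2. Push it axially behind the post.
3. Push it flat with both fingers.

```bash
cat >> h.py <<'E'
from rig import *
cT=camera_params("top")
def corner(u,v): return ray(cT,[240+u/4-.375,140+v/4-.375],.022)[0,:2]
L,Rr=corner(184,210),corner(637,208)   # inner fence corners in crop1
O=(L+Rr)/2; e=(L-Rr)/np.linalg.norm(L-Rr); a0=np.arctan2(-e[0],e[1])  # bay yaw
def W(x,y):  # bay mm -> world m
    c,s=np.cos(a0),np.sin(a0); return O+np.array([c*x-s*y,s*x+c*y])/1000
def Bf(p):
    c,s=np.cos(a0),np.sin(a0); d=(np.asarray(p)-O)*1000; return np.array([c*d[0]+s*d[1],-s*d[0]+c*d[1]])
def att(deg):
    """tool down, jaw axis along the rail; deg = tilt (right end deeper positive) relative to bay"""
    t=a0+np.radians(deg); z=np.array([np.sin(t)*-1,np.cos(t),0])
    x=np.array([0,0,-1.]); return np.c_[x,np.cross(z,x),z]
def P(x,y,z): return np.r_[W(x,y),z]
def rail(name="top",tag=None):
    im=camera(name)[0][:,:,::-1].copy(); c=camera_params(name)
    if tag: cv2.imwrite(f"pics/{tag}.png",im)
    H,S,V=cv2.split(cv2.cvtColor(im,cv2.COLOR_BGR2HSV))
    m=((H>100)&(H<130)&(S>110)).astype(np.uint8)
    k,l,st,ce=cv2.connectedComponentsWithStats(m); out=[]
    for i in range(1,k):
        if st[i,4]>=5:
            p=Bf(ray(c,ce[i],.02)[0,:2])
            if -230<p[0]<20 and abs(p[1])<220: out.append(p)
    out=np.array(sorted(out,key=lambda p:-p[1]))
    if len(out)==2:
        d=out[0]-out[1]; return out.mean(0).round(1),np.degrees(np.arctan2(-d[0],d[1])).round(1),np.linalg.norm(d).round(1)
    return out.round(1)
E
python3 - <<'E'
from h import *
print("O",O,"yaw",np.degrees(a0),"len",np.linalg.norm(L-Rr),"post",Bf(ray(cT,[377.5,223],0)[0,:2]),"plug",Bf(ray(cT,[307.8,221.8],0)[0,:2]))
print(rail(), "bottle",Bf(ray(cT,[289,163],0)[0,:2]))
for d in (-9,18,0):
    for f in (1,-1):
        A=att(d); A=A*np.array([1,f,f]); q=inverse_kinematics(P(-205,60,.06),A); print(d,f,None if q is None else np.round(q,2))
E
```

```text
O [ 0.67556424 -0.03299343] yaw 1.3046636545149266 len 0.2762307336474838 post [-73.13565384 -86.55847221] plug [-69.1730769   84.86065677]
(array([-174.6,   68.2]), np.float64(-10.3), np.float64(234.3)) bottle [ 82.5699349 131.7972385]
-9 1 [ 0.41  0.52 -0.68  2.15  0.55  0.65  0.78]
-9 -1 [ 0.13  0.45 -0.33  2.16  0.26  0.57 -2.09]
18 1 [ 0.47  0.55 -0.76  2.15  0.61  0.67  1.2 ]
18 -1 [ 0.18  0.46 -0.39  2.16  0.31  0.58 -1.67]
0 1 [ 0.42  0.53 -0.7   2.15  0.56  0.65  0.93]
0 -1 [ 0.15  0.45 -0.35  2.16  0.28  0.57 -1.95]
```

Run:
```python
from h import *
def tcp(c,th,off,z=.02):
    t=np.radians(th); return P(c[0]-off*np.cos(t),c[1]-off*np.sin(t),z)
c0=np.array([-174.6,68.2]); A=att(-10.3)
command_gripper(.085)
print(inverse_kinematics(tcp(c0,-10.3,40),A))
movep(tcp(c0,-10.3,40,.15),A); move_l(tcp(c0,-10.3,40),feed=.12)
print(sense()["time_s"],sense()["position"])
c1=np.array([-81,67.]); 
for k in range(0,5):
    f=k/4; c=c0+(c1-c0)*f; th=-10.3+28.3*f
    hit=move_l(tcp(c,th,27),att(th),feed=.06,until_force=25); s=sense()
    print(k,hit,s["wrist_force"].round(1),Bf(s["position"][:2]).round(1),s["time_s"])
    if hit: break
print(rail("top","t1"),rail("scene","s1"))
```

```text
[ 0.28627431  0.5665914  -0.56941533  2.18700341  0.59531113  0.54224285
  0.67917687]
4.0417 [0.46038683 0.03758909 0.0204871 ]
0 False [ 0.7  0.3 -0.5] [-200.4   72.8] 4.4083
1 False [-1.1 -0.1  0.4] [-178.3   69.5] 4.95
2 False [ 1.1  0.5 -0. ] [-154.9   65.9] 5.4917
3 False [-0.2  0.1 -0.1] [-131.1   62.3] 6.0417
4 False [-0.5  0.2  0. ] [-106.8   58.8] 6.6
[[-118.   175.4]] (array([-75.8,  69. ]), np.float64(17.6), np.float64(233.1))
```

Run:
```python
from h import *
s=sense(); p=s["position"]
t=np.radians(18); n=np.array([np.cos(t),np.sin(t)])
b=Bf(p[:2])-25*n; move_l(P(*b,.02),feed=.15); move_l(P(*b,.12),feed=.25)
command_gripper(0.0)
th=17.6; A=att(th)
movep(P(-128,232,.14),A)
r1=rail("top","t2"); r2=rail("scene"); print(r1,r2,sense()["time_s"])
c=(r1[0]+r2[0])/2; th=(r1[1]+r2[1])/2; t=np.radians(th); u=np.array([np.sin(t),-np.cos(t)])
print(c,th)
A=att(th)
def T(d): return c-u*(120+d)
movep(P(*T(38),.06),A); move_l(P(*T(38),.034),feed=.1)
h=move_l(P(*T(8),.034),feed=.05,until_force=4); s=sense()
print("contact",h,s["wrist_force"].round(1),((Bf(s["position"][:2])-c)@u).round(1),s["time_s"])
print(rail("scene","s2"),rail("top","t3"))
```

```text
[[-42.9 -46.2]] (array([-75.4,  69.1]), np.float64(17.1), np.float64(233.1)) 9.1917Traceback (most recent call last):
  File "<stdin>", line 9, in <module>
IndexError: index 1 is out of bounds for axis 0 with size 1
```

```bash
python3 -c "
import cv2,numpy as np
a=cv2.imread('pics/t3.png')[130:330,200:440];b=cv2.imread('pics/s2.png')[160:360,160:400]
cv2.imwrite('pics/v1.png',cv2.resize(np.hstack([a,b]),(800,333)))"
```

```text
[ WARN:0@0.018] global loadsave.cpp:275 findDecoder imread_('pics/t3.png'): can't open/read file: check file path/integrity
Traceback (most recent call last):
TypeError: 'NoneType' object is not subscriptable
```

Run:
```python
from h import *
c=np.array([-76.3,67.3]); th=17.1; t=np.radians(th); u=np.array([np.sin(t),-np.cos(t)]); A=att(th)
def T(d): return c-u*(120+d)
movep(P(*T(38),.06),A); move_l(P(*T(38),.034),feed=.1)
move_l(P(*T(14.5-35),.034),feed=.06,until_force=20); s=sense()
print(s["wrist_force"].round(1),((Bf(s["position"][:2])-c)@u).round(1),s["time_s"])
print(rail("scene","s2"),rail("top","t3"))
a=cv2.imread('pics/t3.png')[130:330,200:440];b=cv2.imread('pics/s2.png')[160:360,160:400]
cv2.imwrite('pics/v1.png',cv2.resize(np.hstack([a,b]),(800,333)))
```

```text
[0.2 1.5 0.2] -99.1 11.15
(array([-67.2,  35.6]), np.float64(17.1), np.float64(234.0)) [[-37.9 -81.7]]
```

View pics/v1.png

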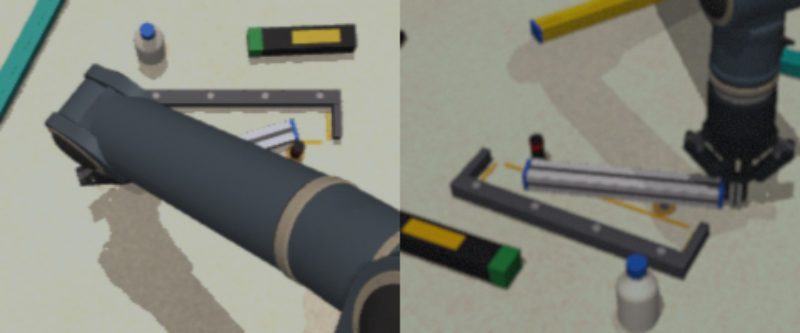

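The rail (left end at v1 (722,192) in the right half) is held straight by the closed fingers. Its right end is just entering behind the post, with about 12 mm of clearance. I'll push it another 45 mm, then swing it in.

Run:
```python
from h import *
t=np.radians(17.1); u=np.array([np.sin(t),-np.cos(t)])
b=Bf(sense()["position"][:2])
h=move_l(P(*(b+45*u),.034),feed=.06,until_force=20); s=sense()
print(h,s["wrist_force"].round(1),s["time_s"]); 
b=Bf(s["position"][:2]); move_l(P(*(b-30*u),.034),feed=.15); move_l(P(*(b-30*u),.13),feed=.25)
print(rail("scene","s3"),rail("top","t4"))
# to the swing start: open, in front, parallel to the fence
command_gripper(.085)
movep(P(-165,25,.13),att(0)); print(rail("top"),sense()["time_s"])
a=cv2.imread('pics/t4.png')[130:330,200:440];b=cv2.imread('pics/s3.png')[160:360,160:400]
cv2.imwrite('pics/v2.png',cv2.resize(np.hstack([a,b]),(800,333)))
```

```text
False [ 0.1  0.4 -0.8] 12.1583
(array([-54.8, -10.9]), np.float64(15.3), np.float64(235.8)) [[ -26.7 -127.2]]
(array([-60.6, -15. ]), np.float64(16.8), np.float64(234.6)) 14.5833
```

View pics/v2.png

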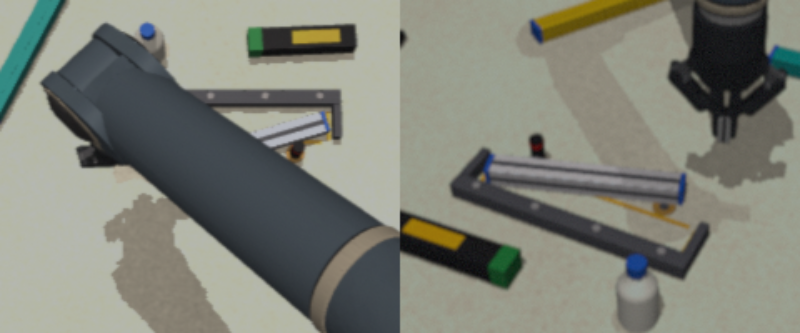

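The rail's right end (v2 left (325,127), right (490,165)) is behind the post and short of the end stop. Next is the swing, with both fingers parallel to the fence.

Run:
```python
from h import *
A=att(0); move_l(P(-165,25,.02),feed=.12)
for x,f,F in ((-60,.06,20),(-34,.02,8)):
    h=move_l(P(x,25,.02),feed=f,until_force=F); s=sense()
    print(h,s["wrist_force"].round(1),Bf(s["position"][:2]).round(1),s["time_s"])
    if h and x==-60: break
print(rail("scene","s4"),rail("top","t5"))
a=cv2.imread('pics/t5.png')[130:330,200:440];b=cv2.imread('pics/s4.png')[160:360,160:400]
cv2.imwrite('pics/v3.png',cv2.resize(np.hstack([a,b]),(800,333)))
```

```text
False [-0.8  1.4 -0.4] [-60.   24.7] 17.55
True [-0.5 -0.1  0.2] [-41.1  24.9] 18.4917
(array([-15.1, -18.5]), np.float64(-0.8), np.float64(239.0)) [[-6.2 97.8]]
```

View pics/v3.png

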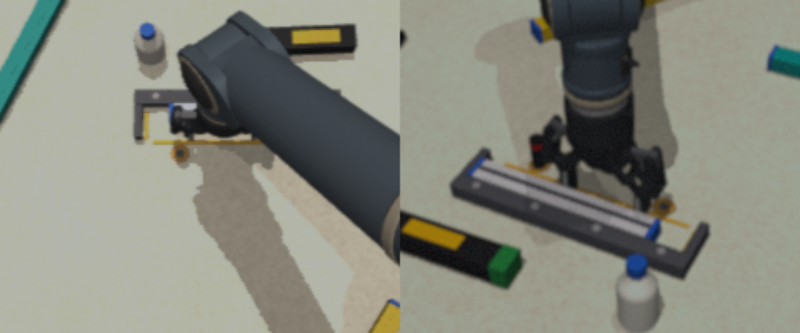

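Run:
```python
from h import *
# firmer, still gentle seating at two places, then clear out
move_l(P(-60,25,.02),feed=.1)
for y in (25,-8):
    move_l(P(-60,y,.02),feed=.08)
    h=move_l(P(-30,y,.02),feed=.02,until_force=14); s=sense(); print(y,h,s["wrist_force"].round(1),Bf(s["position"][:2]).round(1))
    move_l(P(-60,y,.02),feed=.1)
move_l(P(-120,0,.02),feed=.15); move_l(P(-120,0,.2),feed=.25); movep(P(-160,-260,.3),att(0))
sleep(.3)
print(rail("scene","s5"),rail("top","t6"),sense()["time_s"],sense()["wrist_force"].round(1))
a=cv2.imread('pics/t6.png')[130:270,250:430];b=cv2.imread('pics/s5.png')[220:360,180:360]
cv2.imwrite('pics/v4.png',cv2.resize(np.hstack([a,b]),(800,311),interpolation=cv2.INTER_CUBIC))
```

```text
25 True [-0.4  0.   0.3] [-40.8  24.8]
-8 True [-0.2  0.5  0.3] [-41.  -8.]
(array([-15.3, -18.5]), np.float64(-0.9), np.float64(239.1)) (array([-14.6, -20. ]), np.float64(-0.9), np.float64(234.8)) 25.4333 [-0.5  0.1 -0.7]
```

View pics/v4.png

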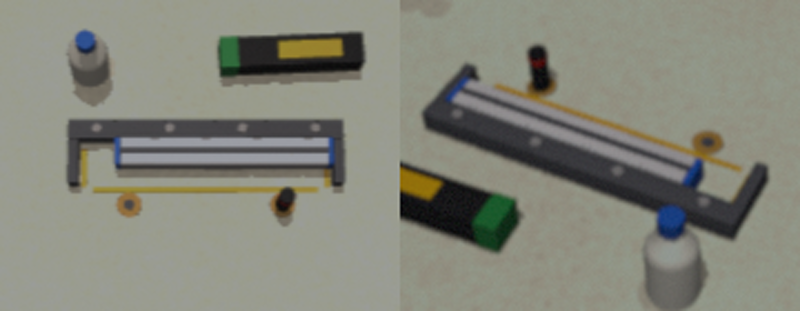

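Both views show the rail flat along the fence, behind the post and against the right end stop, with the arm clear. I'm handing it in.

```bash
python3 -c "
from rig import *
print(finish_job())"
```

```text
the job is handed in; nothing more can be done
None
```

The rail is in the bay, flat along the back fence, between the end stops and behind the post. I handed the job in at about 25 s of the 72 s allowed; no verdict was reported.

**What I did**
- I turned and advanced the rail by pushing its near face with both fingertips of the open gripper.
- I slid its right end in behind the post (on the -y side) by pushing its left end face with the closed fingers.
- I swung it flat with both fingers, then pressed it twice lightly against the fence. Each press was set to stop at a 14 N force change.

**Last checks**

| Check | Scene camera | Top camera | Limit |
|---|---|---|---|
| Rail centre in bay frame, x | -15.3 mm | -14.6 mm | below -10 mm |
| Rail centre in bay frame, y | -18.5 mm | -20.0 mm | ±25 mm |
| Angle to fence | -0.9° (0.016 rad) | -0.9° (0.016 rad) | 0.05 rad |

- **Fence contact:** both presses stopped with the gripper 41 mm in front of the fence, where a rail lying against it should stop the fingers. That puts both rail ends inside the 6 mm limit.
- **Position:** the rail rests against or very near the right end stop, so it sits off-centre but within the limit.
- **Bystanders and arm:** the bottle and carton look unmoved in the final crop. I did not re-measure the mouse and level, and no push came near them. The arm ended well clear, with wrist force near zero.
- **Disagreements:** the two cameras differ by about 1–2 mm, and the 0.9° angle may be error in my estimate of the bay's direction. My first automatic rail check from the top view failed because the arm hid one end cap, so I used the scene camera there.

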